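# Draw the used filter from the dust extractor

## Robot

A 7-joint arm with a two-finger parallel gripper is mounted at the origin on the work surface. World frame = base frame: x ahead of the robot, y to its left, z up, the work surface at z = 0. Lengths are in m, angles in rad, forces in N, time in s.
With the tool pointing down it reaches from about 0.35 to 0.9 m from the base axis. Payload 19.9 kg.
Tool frame: the origin (TCP) lies midway between the tips of the shut fingers; the grasp point (between the pads) lies behind it (manip.tcp_to_grasp is the z of the grasp point in the tool frame, in m); z points along the fingers, y is the line along which they close (so a half turn about z gives the same grasp; the last joint's range is limited). The gripper opens to 85 mm and grips with 20 to 120 N. Pads are 22 mm wide; open, the fingers measure 114 mm over their backs; the gripper's body (76 mm by 85 mm) begins 54 mm behind the grasp point. The pads swing forward as they close: fully open they stand 13 mm farther back than shut.
Start: joints at [-1.349, 0.417, -0.01, 1.614, 0.005, 1.111, -0.053], TCP at [0.162, 0.604, 0.196] pointing down, gripper open.
Joint ranges: [-2.81, 2.81], [-0.39, 2.02], [-1.27, 1.25], [0.06, 2.57], [-1.19, 4.33], [0.19, 2], [-2.82, 2.82]. Speed limits (rad/s): [1.89, 1.89, 2.39, 2.39, 3.01, 3.01, 3.01].

## Interface

Orientations are given as a 3x3 rotation matrix whose columns are the frame's x, y, z axes.
In Python, from station import manip gives the robot as it stands.
- The arm moves only by the tool move_arm, never from a script. Its argument "moves" is a list of rows, each a list of 5 numbers: the shift along the tool's x, y, z in units of 25 mm (1.0 is 25 mm), then the turn about the tool's z in units of 5 degrees (1.0 is 5 degrees), then the closure, from -1 (fully open) to 1 (shut). A call has 1 to 20 rows; each row is the pose to reach, as a shift and turn from the pose commanded when the call began, along the tool's axes at that moment; what a row does not reach only later rows make up. A row lasts 1/12 s, in which the tool goes at most 41.7 mm and 7.16 degrees, less where a joint would pass 70% of its speed; a pose out of reach is approached as far as the arm can. A call with a gripper value outside its range is refused whole. The fingers move at their own pace and stop on an object; "newtons" is the grip in N (left out, the last holds). Time passes only in rows, so rows that repeat a pose let the fingers close. It gives the time, the measured TCP pose, the force, the opening and the grip force at its end, in the units of the state.
- manip.observe(): the state, without advancing time (a new reading comes with each control period).
- manip.read_camera(name): name is "scene" or "top" or "wrist"; returns the picture (384x512x3 uint8, red, green, blue); there is no depth.
- manip.calibration(name): a dict with "intrinsics" (3x3 intrinsics, pixels), "dist_coeffs" ([k1, k2, p1, p2, k3] as OpenCV has them; the pictures are not rectified), "extrinsics" (4x4, takes a point from camera to world coordinates). Camera axes: x right, y down, z forward; pixel columns grow to the right and rows downward; lengths in m; the calibration is good to about 2 mm. A picture is of the moment at which its call begins: read the wrist's pose just before it. calibration takes no time and is no camera call; for the wrist camera it gives the pose at the moment of the call.
- manip.hand_in(): hands the job in; it is judged then, once.
The state is a dict: "time_s": time; "q": joint angles; "joint_velocities": joint speeds; "tau": joint torques, N m; "position": TCP position; "tool_rot": TCP orientation; "wrist_force": force on the tool from outside, world axes, zero at the start; "moment": the same for the moment, N m; "finger_gap": finger opening in m; "finger_force": force on a finger pad.
Only numpy, scipy, OpenCV 4.12 (cv2) and the standard library are available. Lean on these libraries where they do the work, as an engineer would, in place of code of your own. Each camera call takes 0.05 s, during which the arm holds its last target. There are 200 camera calls.

## Task

Pull the drawer of the bench dust extractor all the way out, lift its cover flap right over until it stays open by itself, and draw the used (orange) filter up out of its slot, leaving the clean white one in its place. Finish while holding the used filter upright in the gripper, over the middle of the black dust tray with its lower edge about 15 cm above the bench; the drawer stays out, the flap stays open, and the other things on the bench are left where they are.

Things in the scene. Friction and masses are not known exactly. Their poses are not given: they have to be found in the camera images.
- extractor: Fixed beige housing of a bench dust extractor, 190 deep (its x) x 180 wide (y), roof 150 high, control box on the rear of the roof (from 100 mm behind the mouth) to 200. Origin: on the bench, in the middle of its open mouth (front). Its x axis points from the mouth into the housing; the drawer comes out towards -x. z up.
- drawer (a joint): How far the blue drawer is pulled out of the housing, m: 0 shut, 0.14 at its stop. About 6 N of friction; stays where it is left. Starts at 0.
- pull_bar (a point): Middle of the drawer's steel pull bar: a 10 mm thick round horizontal bar along the extractor's y, 70 long, its centre 65 in front of the drawer's front face and 90 above the bench, held by a stay at each end; open above and below. Moves with the drawer. Axes as the extractor's.
- drawer_floor (a point): Centre of the drawer's inner floor, 8 mm above the bench, axes as the extractor's. Drawer 125 long (x) x 140 wide (y) outside, walls 5 thick, rim 86 above the bench. Two slots along x, 30 mm either side of the middle in y: guide ribs at each x end, to 58 above the bench, 1.7 mm play a side. Front face 30 mm outside the mouth when shut; fully out, rear edge 45 mm outside the mouth.
- flap (a joint): Angle of the cover flap, rad: 0 shut (flat over the drawer), growing as its front edge rises and swings back towards the housing; stop at 1.75. It is light (about 0.12 kg), nearly frictionless: below 1.57 it falls shut, beyond it falls open against the stop and stays.
- flap_bar (a point): Middle of the red bar on the flap: 10 mm thick round bar along the extractor's y, 70 long, centre 32 above the flap's upper face, on two legs at its ends. Flap shut: 126 above the bench; it lies 122 from the hinge along the flap and 39 from the hinge across it. Moves and turns with the flap (125 x 140 x 6), at its free edge.
- flap_hinge (a point): Point in the middle of the flap's hinge line, which runs along the extractor's y at the drawer's rear top edge, 87 above the bench. The flap opens by turning about its +y axis. Moves with the drawer, turns with the flap.
- used_filter: Used filter: plate, orange frame, dusty grey-brown mesh, 100 long (x) x 12 thick (y) x 70 high (z), about 0.09 kg. Origin: centre of its lower edge. Stands on the drawer floor in one of the two slots (either one), hidden under the flap, its x along the extractor's; top edge 78 above the bench. Grip across the thickness, on the frame's solid top 26 mm.
- clean_filter: The clean filter: same plate with white frame and white mesh, standing in the other slot, 60 mm from the used one between centres. Stays there.
- dust_tray: Fixed shallow black tray, 160 (x) x 140 (y) x 22 high, 4 mm walls. Origin: centre of its underside, on the bench.
- jar: Closed jar with a red lid, 60 diameter, 85 high, loose; origin mid underside. Bystander.
- handpiece: Black grinding handpiece on a wooden rest, loose, about 140 long (x) x 40 wide, 63 high; origin mid underside of the rest. Bystander.
- model: Small white plaster model of a dental arch, loose, 60 x 65 x 28 high; origin mid underside. Bystander.
Not all that is in view belongs to the job. What is shaped like the dust_tray but turquoise or yellow is not meant.

How it is judged:
On the way, in this order (a step that is already met when the one before it is completed fails the run):
1. the drawer is pulled all the way out (at least 130 of its 140 mm) (value of joint drawer above 0.13 m and value of joint flap below 0.3 rad), for 0.2 s.
2. the flap is open past upright (value of joint flap above 1.6 rad and value of joint drawer above 0.12 m and z of used_filter in the frame of drawer_floor below 0.03 m), for 0.2 s.
3. the used filter is drawn up clear of the drawer in the gripper (z of used_filter in the frame of drawer_floor above 0.08 m and contact force between used_filter and the fingers above 1 N and value of joint flap above 1.5 rad), for 0.1 s.
At the end, for the whole second after the job is handed in: Used filter held still by the fingers, touching nothing else, upright within 0.25 rad, lower edge 100 to 210 mm above the bench, centre within 50 mm of the dust tray's in plan; drawer at least 120 mm out, flap beyond 1.6 rad, clean filter still standing on the drawer floor (horizontal distance between used_filter and dust_tray below 0.05 m and height (world z) of used_filter between 0.1 and 0.21 m and angle between used_filter's own z axis and vertical below 0.25 rad and linear speed of used_filter below 0.03 m/s and contact force between used_filter and the fingers above 1 N and contact force between used_filter and dust_tray below 0.1 N and contact force between used_filter and extractor below 0.1 N and value of joint drawer above 0.12 m and value of joint flap above 1.6 rad and z of clean_filter in the frame of drawer_floor below 0.006 m and angle between clean_filter's own z axis and vertical below 0.15 rad); the arm keeps its last pose, push and grip.
It fails at once if the clean filter is lifted out of its slot (z of clean_filter in the frame of drawer_floor above 0.02 m).
It fails at once if the jar is moved more than 30 mm (distance of jar from where it was at the start of the episode above 0.03 m).
It fails at once if the handpiece is moved more than 30 mm (distance of handpiece from where it was at the start of the episode above 0.03 m).
It fails at once if the model is moved more than 30 mm (distance of model from where it was at the start of the episode above 0.03 m).
It also fails if it takes over 69 s, if anything falls off the work surface, if the arm or the gripper's body presses on something with over 40 N, if the wrist force passes 120 N, or if a joint passes its speed limit or range.

## Working session

There is one attempt and no reset: what is moved stays moved. The work goes in short steps, Python scripts to look and compute and a tool call to move; the robot and the scene stay as the last step left them, time stands still between calls to the robot, and variables do not carry over. Pictures are saved under pics/ and viewed, at most 11 in all, crops included, and the job is handed in when it is done.

Besides the shell and the picture viewer there is one more tool, called after ">>>" as name(argument=value, ...), one argument or row to a line, values as JSON. move_arm: Moves the arm, as the interface text tells. Its arguments: {"type":"object","properties":{"moves":{"type":"array"},"newtons":{"type":"number"}},"required":["moves"]}

```bash
mkdir -p pics; ls; python3 - <<'E'
from station import manip
import cv2,numpy as np
o=manip.observe();print(o['position'],np.round(o['tool_rot'],3),o['finger_gap'],manip.tcp_to_grasp)
for n in('scene','top'):
    im=manip.read_camera(n);cv2.imwrite(f'pics/{n}0.png',im[...,::-1])
    c=manip.calibration(n);print(n,np.round(c['intrinsics'],1).tolist(),np.round(c['dist_coeffs'],3),np.round(c['extrinsics'],3).tolist())
a=cv2.imread('pics/scene0.png');b=cv2.imread('pics/top0.png')
E
```

```text
pics
[0.16224127 0.60316117 0.19506678] [[-0.966  0.26  -0.   ]
 [ 0.26   0.966 -0.001]
 [-0.    -0.001 -1.   ]] 0.08550811149005458 -0.0187
scene [[476.4, 0.0, 256.1], [0.0, 476.4, 190.3], [0.0, 0.0, 1.0]] [-0.027  0.     0.     0.     0.   ] [[-0.843, 0.356, -0.403, 1.026], [0.537, 0.585, -0.608, 0.915], [0.019, -0.729, -0.684, 0.955], [0.0, 0.0, 0.0, 1.0]]
top [[382.0, 0.0, 251.9], [0.0, 382.0, 187.2], [0.0, 0.0, 1.0]] [-0.084  0.     0.     0.     0.   ] [[0.001, -0.995, 0.102, 0.438], [-1.0, 0.002, 0.026, 0.143], [-0.026, -0.102, -0.994, 1.022], [0.0, 0.0, 0.0, 1.0]]
```

View pics/scene0.png

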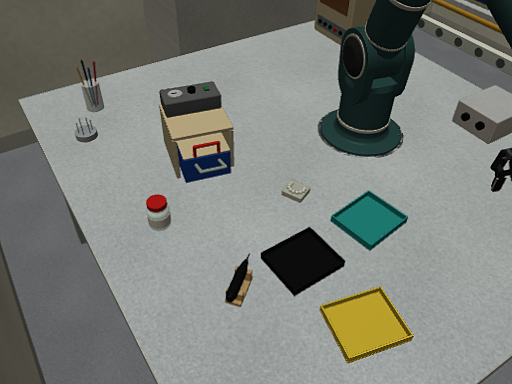

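View pics/top0.png

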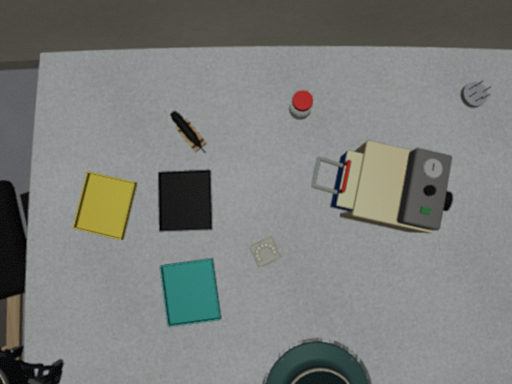

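Candidates: black tray (top 185,200; scene 302,260), with turquoise (190,292) and yellow (105,205) as decoys. The extractor's pull bar is grey at top (318,175), scene (210,167). The flap bar is red at top (346,177), scene (206,148), and the jar lid (302,100) is also red. I choose the black tray and the two bars on the housing, and will check them in a close crop.

```bash
cat > h.py <<'E'
import cv2,numpy as np
from station import manip
def ray(n,px,c=None):
    c=c or manip.calibration(n);E=c['extrinsics']
    u=cv2.undistortPoints(np.array(px,float).reshape(-1,1,2),c['intrinsics'],c['dist_coeffs'])[:,0]
    return E[:3,3],np.c_[u,np.ones(len(u))]@E[:3,:3].T
def onz(n,px,z,c=None):
    o,d=ray(n,px,c);return o+d*((z-o[2])/d[:,2])[:,None]
def tri(p1,p2,n1='scene',n2='top'):
    o1,d1=ray(n1,[p1]);o2,d2=ray(n2,[p2]);A=np.c_[d1[0],-d2[0]]
    s=np.linalg.lstsq(A,o2-o1,rcond=None)[0];a=o1+d1[0]*s[0];b=o2+d2[0]*s[1]
    return (a+b)/2,np.linalg.norm(a-b)
def proj(n,P):
    c=manip.calibration(n);T=np.linalg.inv(c['extrinsics'])
    return cv2.projectPoints(np.array(P,float).reshape(-1,1,3),cv2.Rodrigues(T[:3,:3])[0],T[:3,3],c['intrinsics'],c['dist_coeffs'])[0][:,0]
E
python3 - <<'E'
from h import *
a=cv2.imread('pics/scene0.png');b=cv2.imread('pics/top0.png')
ca=cv2.resize(a[75:185,150:245],None,fx=5,fy=5,interpolation=cv2.INTER_CUBIC)
cb=cv2.resize(b[130:240,300:460],None,fx=5,fy=5,interpolation=cv2.INTER_CUBIC)[:, :310]
cv2.imwrite('pics/crop1.png',np.hstack([ca,cb]))
k=cv2.inRange(b,(0,0,0),(30,30,30));n,l,s,c=cv2.connectedComponentsWithStats(k)
i=l[200,185];m=(l==i).astype(np.uint8);cn=max(cv2.findContours(m,0,2)[0],key=cv2.contourArea)
r=cv2.boxPoints(cv2.minAreaRect(cn));print(r,onz('top',r,.022),onz('top',r,.022).mean(0))
k=cv2.inRange(a,(0,0,0),(30,30,30));n,l,s,c=cv2.connectedComponentsWithStats(k)
i=l[260,302];print(c[i],onz('scene',[c[i]],.01),s[i])
for n,im,(x0,x1,y0,y1) in(('scene',a,(180,240,135,170)),('top',b,(330,360,150,210))):
    k=cv2.inRange(im,(0,0,110),(70,70,255));M=np.zeros_like(k);M[y0:y1,x0:x1]=k[y0:y1,x0:x1]
    p=cv2.findNonZero(M)[:,0];print(n,len(p),p.min(0),p.max(0))
    rr=cv2.boxPoints(cv2.minAreaRect(p));print(rr.tolist(), onz(n,rr,.126).round(3).tolist())
E
```

```text
[[158.56969 171.78577]
 [209.18803 170.5203 ]
 [210.63087 228.23422]
 [160.01253 229.4997 ]] [[0.58301956 0.4197156  0.022     ]
 [0.58580368 0.28336155 0.022     ]
 [0.43325863 0.27781921 0.022     ]
 [0.42941552 0.41210478 0.022     ]] [0.50787435 0.34825029 0.022     ]
[301.90262051 260.29569719] [[0.50942169 0.35243122 0.01      ]] [ 261  228   84   68 3091]
scene 55 [193 141] [218 151]
[[192.74388122558594, 148.30487060546875], [193.85362243652344, 138.31707763671875], [218.10972595214844, 141.01220703125], [216.99998474121094, 151.0]] [[0.597, -0.058, 0.126], [0.574, -0.098, 0.126], [0.52, -0.051, 0.126], [0.545, -0.013, 0.126]]
top 90 [342 161] [349 191]
[[341.2938232421875, 190.67190551757812], [347.0712890625, 160.62911987304688], [349.96429443359375, 161.18545532226562], [344.18682861328125, 191.22824096679688]] [[0.522, -0.043, 0.126], [0.593, -0.059, 0.126], [0.592, -0.066, 0.126], [0.52, -0.05, 0.126]]
```

View pics/crop1.png

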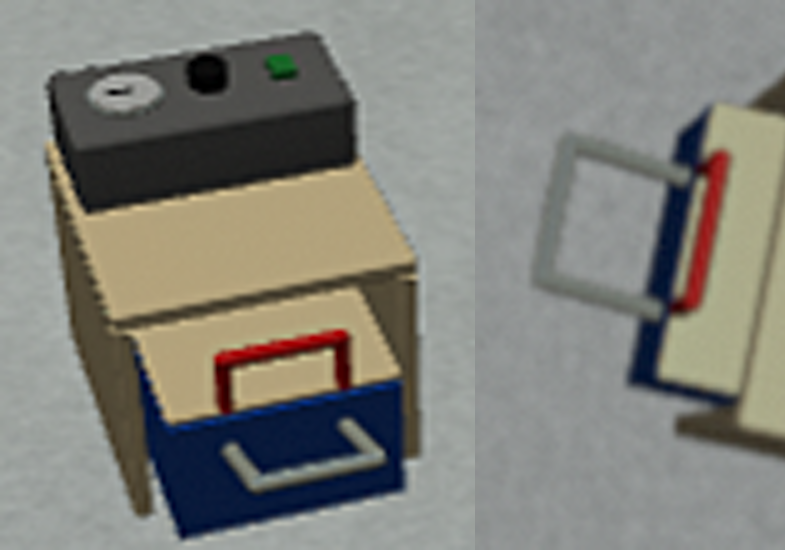

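The crop confirms the red flap bar and the grey pull bar, both on the blue drawer. Scene ends are (193.6,147)-(219,142.4) for red and (201.4,171.8)-(225.6,167) for pull.

```bash
python3 - <<'E'
from h import *
P={'red':[((193.6,147),(349.2,161.5)),((219,142.4),(343.2,190.4)),.126],
'pull':[((201.4,171.8),(318.4,158.4)),((225.6,167),(313.6,186)),.09]}
for k,(a,b,z) in P.items():
    A,B=tri(*a),tri(*b);print(k,A,B,'len',np.linalg.norm(A[0]-B[0]),'mid',(A[0]+B[0])/2,'ang',np.degrees(np.arctan2(*(A[0]-B[0])[1::-1])))
    t=onz('top',[a[1],b[1]],z);s=onz('scene',[a[0],b[0]],z);print(t.round(4).tolist(),s.round(4).tolist(),t.mean(0),s.mean(0))
    for q in(t,s):print(np.degrees(np.arctan2(*(q[0]-q[1])[1::-1])))
s=onz('scene',[(174,140.6),(232.6,128.4)],.15);print('roof',s,s.mean(0),np.degrees(np.arctan2(*(s[0]-s[1])[1::-1])),np.linalg.norm(s[0]-s[1]))
# top roof edges: tan line fit
b=cv2.imread('pics/top0.png');h=cv2.cvtColor(b,cv2.COLOR_BGR2HSV)
k=cv2.inRange(h,(12,40,140),(35,160,255));k[:, :330]=0;k[:,460:]=0
p=cv2.findNonZero(k)[:,0];r=cv2.boxPoints(cv2.minAreaRect(p));q=onz('top',r,.15);print(r,q)
k=cv2.inRange(h,(0,0,40),(180,60,110));
print(manip.observe()['q'])
E
```

```text
red (array([ 0.59149856, -0.0644983 ,  0.12401958]), np.float64(1.1494730855792817e-05)) (array([ 0.52116154, -0.04741296,  0.12404449]), np.float64(0.003228542127428128)) len 0.0723823551202744 mid [ 0.55633005 -0.05595563  0.12403203] ang -13.653103163833105
[[0.5912, -0.064, 0.126], [0.5223, -0.048, 0.126]] [[0.5925, -0.0622, 0.126], [0.5213, -0.0438, 0.126]] [ 0.55672123 -0.05602649  0.126     ] [ 0.55690389 -0.05299699  0.126     ]
-13.103280586935597
-14.421882712022057
pull (array([0.60522566, 0.00366029, 0.08856286]), np.float64(0.0005089878901247337)) (array([0.5364559 , 0.01662798, 0.08520135]), np.float64(0.001725450343901916)) len 0.07006241210880462 mid [0.57084078 0.01014413 0.0868821 ] ang -10.678688901243191
[[0.6052, 0.0037, 0.09], [0.5366, 0.0168, 0.09]] [[0.6058, 0.0054, 0.09], [0.5386, 0.0222, 0.09]] [0.57091219 0.0102353  0.09      ] [0.57215417 0.01380755 0.09      ]
-10.766179060063884
-14.082180018426874
roof [[ 0.63832088 -0.08743048  0.15      ]
 [ 0.47055187 -0.05328416  0.15      ]] [ 0.55443637 -0.07035732  0.15      ] -11.504371077286285 0.1712086768894844
[[334.15088 210.3269 ]
 [350.7348  136.3371 ]
 [447.36316 157.99518]
 [430.77924 231.98499]] [[ 0.47445018 -0.02116825  0.15      ]
 [ 0.64647378 -0.06386089  0.15      ]
 [ 0.59553109 -0.29090539  0.15      ]
 [ 0.42396181 -0.24303963  0.15      ]]
[-1.34951279  0.41794909 -0.0102996   1.61410125  0.0047129   1.11068131
 -0.05298294]
```

```bash
cat >> h.py <<'E'
TH=np.radians(12.7);U=np.array([np.sin(TH),np.cos(TH),0]);V=np.array([np.cos(TH),-np.sin(TH),0])  # drawer out, extractor y
def units(*goals,ydir=None):
    o=manip.observe();R=np.array(o['tool_rot']);p=np.array(o['position'])
    t=0
    if ydir is not None:
        q=R.T@ydir;t=np.degrees(np.arctan2(-q[0],q[1]));t=(t+90)%180-90
    print('pose',p.round(4),'turn',round(t/5,2),'gap',round(o['finger_gap'],4),'F',np.round(o['wrist_force'],1))
    for g in goals:print(np.round(R.T@(np.array(g)-p)/.025,2).tolist())
E
python3 -c "
from h import *
units([.571,.0115,.195],[.571,.0115,.073],ydir=U)"
```

```text
pose [0.1623 0.6032 0.1951] turn -0.47 gap 0.0854 F [0.  1.  0.5]
[-21.94, -18.61, 0.03]
[-21.93, -18.6, 4.91]
```

>>> move_arm(
  moves=[
    [-22, -18.6, 0, -0.5, 0],
    [-22, -18.6, 0, -0.5, 0],
    [-22, -18.6, 0, -0.5, 0],
    [-22, -18.6, 0, -0.5, 0],
    [-22, -18.6, 0, -0.5, 0],
    [-22, -18.6, 0, -0.5, 0],
    [-22, -18.6, 0, -0.5, 0],
    [-22, -18.6, 0, -0.5, 0],
    [-22, -18.6, 0, -0.5, 0],
    [-22, -18.6, 0, -0.5, 0],
    [-22, -18.6, 0, -0.5, 0],
    [-22, -18.6, 0, -0.5, 0],
    [-22, -18.6, 0, -0.5, 0],
    [-22, -18.6, 0, -0.5, 0],
    [-22, -18.6, 0, -0.5, 0],
    [-22, -18.6, 0, -0.5, 0],
    [-22, -18.6, 0, -0.5, 0],
    [-22, -18.6, 0, -0.5, 0],
    [-22, -18.6, 0, -0.5, 0],
    [-22, -18.6, 0, -0.5, 0],
  ],
  newtons=40,
)

```text
time_s: 1.77
position: [0.5725, 0.0111, 0.1952]
tool_rot: [[-0.976, 0.219, -0.001], [0.219, 0.976, -0.0], [0.001, -0.001, -1.0]]
wrist_force: [-1.3, 0.5, 0.3]
finger_gap: 0.0425
finger_force: 0.0
```

>>> move_arm(
  moves=[
    [0, 0, 1.5, 0, 0],
    [0, 0, 3, 0, 0],
    [0, 0, 4, 0, 0],
    [0, 0, 4.9, 0, 0],
    [0, 0, 4.9, 0, 0],
    [0, 0, 4.9, 0, 1],
    [0, 0, 4.9, 0, 1],
    [0, 0, 4.9, 0, 1],
    [0, 0, 4.9, 0, 1],
    [0, 0, 4.9, 0, 1],
    [0, 0, 4.9, 0, 1],
    [0, 0, 4.9, 0, 1],
  ],
  newtons=40,
)

```text
time_s: 2.77
position: [0.5728, 0.0116, 0.0736]
tool_rot: [[-0.976, 0.217, 0.0], [0.217, 0.976, 0.0], [-0.0, 0.0, -1.0]]
wrist_force: [-0.2, -0.5, -1.0]
finger_gap: -0.0001
finger_force: 0.0
```

The fingers shut on nothing, so I'll look before going on.

```bash
python3 - <<'E'
from h import *
a=manip.read_camera('scene')[...,::-1];b=manip.read_camera('top')[...,::-1]
ca=cv2.resize(a[75:195,150:260],None,fx=4,fy=4,interpolation=cv2.INTER_CUBIC)
cb=cv2.resize(b[130:250,290:370],None,fx=4,fy=4,interpolation=cv2.INTER_CUBIC)
cv2.imwrite('pics/c2.png',np.hstack([ca,cb]))
o=manip.observe();print(o['position'],proj('scene',[o['position']]),proj('top',[o['position']]))
E
```

```text
[0.57271535 0.01160689 0.07334595] [[213.26783065 173.52313179]] [[314.52527277 172.37096454]]
```

View pics/c2.png

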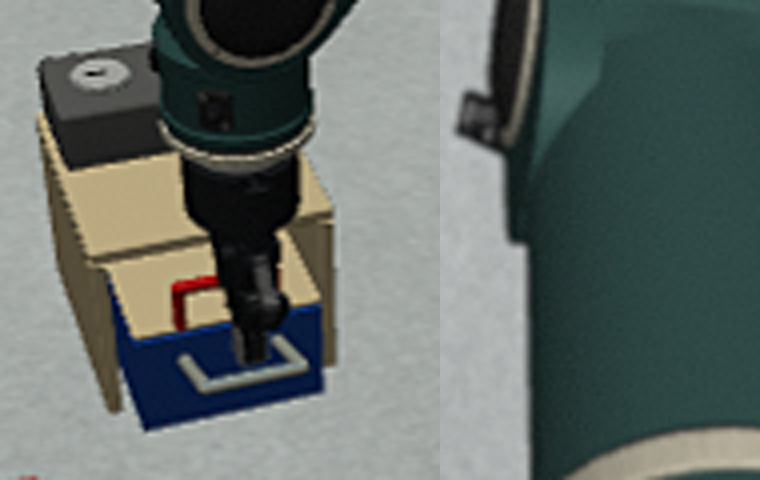

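```bash
python3 - <<'E'
from h import *
a=manip.read_camera('scene')[...,::-1];w=manip.read_camera('wrist')[...,::-1]
ca=cv2.resize(a[135:185,185:240],None,fx=8,fy=8,interpolation=cv2.INTER_CUBIC)
cb=cv2.resize(w,(440,330));cb=np.vstack([cb,np.zeros((70,440,3),np.uint8)])
cv2.imwrite('pics/c3.png',np.hstack([ca[:, :350],cb]))
c=manip.calibration('wrist');o=manip.observe();print(proj('wrist',[o['position'],[.571,.0115,.09],np.array([.571,.0115,.09])+.035*V,np.array([.571,.0115,.09])-.035*V]), o['finger_gap'])
E
```

```text
[[255.15875862 224.40370428]
 [254.52589752 233.03228811]
 [254.40372501 280.00097458]
 [254.66467358 180.05909193]] 7.696961222383345e-06
```

View pics/c3.png

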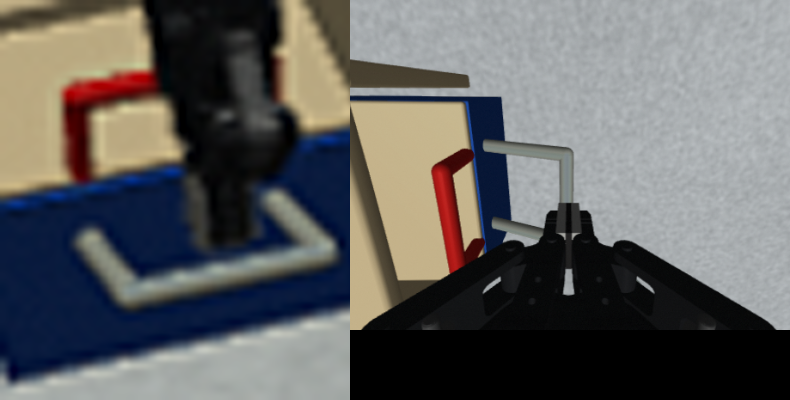

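```bash
python3 - <<'E'
from h import *
o=manip.observe();p=np.array(o['position'])
for dz in(0,.01,.02,.03):print(dz,proj('wrist',[p+[0,0,dz]])[0],proj('scene',[p+[0,0,dz]])[0])
c=manip.calibration('wrist');print(np.round(c['extrinsics'],3),np.round(c['intrinsics'],1).tolist(),c['dist_coeffs'],o['finger_force'],o['wrist_force'])
# bar centre measured in wrist: ends u~253 ; top corner v~175
print(onz('wrist',[(253,178)],.09),onz('wrist',[(253,178)],.07), proj('scene',[[.571,.0115,.09],[.571,.0115,.07]]))
E
```

```text
0 [255.15875862 224.40370428] [213.27581553 173.54409521]
0.01 [255.20680539 230.70330618] [213.12468664 170.84434754]
0.02 [255.26007819 237.68476155] [212.97207389 168.11675088]
0.03 [255.31948408 245.46582073] [212.81795622 165.36088708]
[[ 0.218  0.926  0.307  0.493]
 [ 0.976 -0.207 -0.069  0.029]
 [-0.001  0.315 -0.949  0.252]
 [ 0.     0.     0.     1.   ]] [[280.2, 0.0, 254.0], [0.0, 280.2, 194.3], [0.0, 0.0, 1.0]] [0.02334545 0.         0.         0.         0.        ] 0.0 [-0.30074795 -0.17501897  0.1522448 ]
[[0.53539654 0.01850149 0.09      ]] [[0.54061951 0.01724324 0.07      ]] [[213.53923012 168.78112339]
 [213.83655602 174.18976329]]
```

Both views put the real fingertips about 20 mm above the reported TCP, just over the bar. I'll open, go 25 mm lower (the bar is open underneath) and close again.

>>> move_arm(
  moves=[
    [0, 0, 0, 0, 0],
    [0, 0, 0, 0, 0],
    [0, 0, 0, 0, 0],
    [0, 0, 0, 0, 0],
    [0, 0, 0.5, 0, 0],
    [0, 0, 1, 0, 0],
    [0, 0, 1, 0, 0.2],
    [0, 0, 1, 0, 1],
    [0, 0, 1, 0, 1],
    [0, 0, 1, 0, 1],
    [0, 0, 1, 0, 1],
    [0, 0, 1, 0, 1],
    [0, 0, 1, 0, 1],
    [0, 0, 1, 0, 1],
  ],
  newtons=40,
)

```text
time_s: 4.13
position: [0.5726, 0.0114, 0.0482]
tool_rot: [[-0.976, 0.218, -0.0], [0.218, 0.976, -0.0], [0.0, -0.0, -1.0]]
wrist_force: [-1.6, -2.9, -4.6]
finger_gap: 0.0083
finger_force: 39.0
```

>>> move_arm(
  moves=[
    [0, 0.3, 0, 0, 1],
    [0, 0.7, 0, 0, 1],
    [0, 1.1, 0, 0, 1],
    [0, 1.5, 0, 0, 1],
    [0, 1.9, 0, 0, 1],
    [0, 2.3, 0, 0, 1],
    [0, 2.7, 0, 0, 1],
    [0, 3.1, 0, 0, 1],
    [0, 3.5, 0, 0, 1],
    [0, 3.9, 0, 0, 1],
    [0, 4.3, 0, 0, 1],
    [0, 4.7, 0, 0, 1],
    [0, 5.0, 0, 0, 1],
    [0, 5.3, 0, 0, 1],
    [0, 5.5, 0, 0, 1],
    [0, 5.6, 0, 0, 1],
    [0, 5.6, 0, 0, 1],
    [0, 5.6, 0, 0, 1],
    [0, 5.6, 0, 0, 1],
  ],
  newtons=40,
)

```text
time_s: 5.72
position: [0.6031, 0.1466, 0.0482]
tool_rot: [[-0.976, 0.219, -0.0], [0.219, 0.976, -0.002], [-0.0, -0.002, -1.0]]
wrist_force: [-0.8, -9.6, -2.7]
finger_gap: 0.008
finger_force: 39.7
```

>>> move_arm(
  moves=[
    [0, 0, 0, 0, 0],
    [0, 0, 0, 0, 0],
    [0, 0, 0, 0, 0],
    [0, 0, -1, 0, 0],
    [0, 0, -2.5, 0, 0],
    [0, 0, -4, 0, 0],
    [0, 0, -5, 0, 0],
    [0, 0, -5, 0, 0],
  ],
)

```text
time_s: 6.38
position: [0.6057, 0.1492, 0.1792]
tool_rot: [[-0.976, 0.217, 0.008], [0.217, 0.976, 0.003], [-0.007, 0.005, -1.0]]
wrist_force: [0.6, 0.8, 0.0]
finger_gap: 0.0427
finger_force: 0.0
```

```bash
python3 - <<'E'
from h import *
c=manip.calibration('wrist');w=manip.read_camera('wrist')[...,::-1];cv2.imwrite('pics/w4.png',w)
g=np.array([.587,.081,.126]);E=[g-.035*V,g+.035*V];print('pred',proj('wrist',E).tolist(),proj('scene',E).tolist())
k=cv2.inRange(w,(0,0,90),(80,80,255));p=cv2.findNonZero(k)[:,0];print(len(p),p.min(0),p.max(0))
q=cv2.boxPoints(cv2.minAreaRect(p));print(q.tolist(),onz('wrist',q,.126,c).round(4).tolist())
a=manip.read_camera('scene')[...,::-1];k=cv2.inRange(a,(0,0,110),(70,70,255));k[190:]=0;k[:,:170]=0;p=cv2.findNonZero(k)
if p is not None:print('scene',p[:,0].min(0),p[:,0].max(0),len(p))
units(g+[0,0,.08],ydir=U)
E
```

```text
pred [[169.3453850761236, 157.1747752039219], [176.65339286970487, 234.04057795311934]] [[233.07954588134567, 172.38755754900666], [207.49469871088147, 177.99658145095955]]
1163 [162 143] [444 334]
[[121.35983276367188, 171.40171813964844], [361.4524841308594, 46.421974182128906], [446.0926818847656, 209.0202178955078], [206.00003051757812, 333.9999694824219]] [[0.5573, 0.0449, 0.126], [0.507, 0.2515, 0.126], [0.652, 0.3116, 0.126], [0.7405, 0.0674, 0.126]]
scene [206  27] [336 185] 56
pose [0.6036 0.1489 0.1744] turn 0.04 gap 0.0428 F [-0.9  0.2 -0.7]
[0.06, -2.79, -1.27]
```

View pics/w4.png

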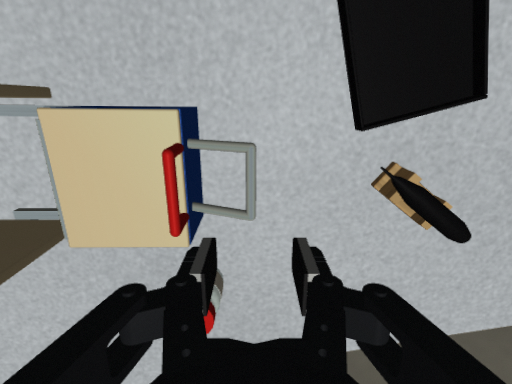

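>>> move_arm(
  moves=[
    [0, -1, 0, 0, 0],
    [0, -2, 0, 0, 0],
    [0, -2.8, 0, 0, 0],
    [0, -2.8, 0, 0, 0],
    [0, -2.8, 1, 0, 0],
    [0, -2.8, 2, 0, 0],
    [0, -2.8, 3, 0, 0],
    [0, -2.8, 3.35, 0, 0],
    [0, -2.8, 3.35, 0, 0],
    [0, -2.8, 3.35, 0, 1],
    [0, -2.8, 3.35, 0, 1],
    [0, -2.8, 3.35, 0, 1],
    [0, -2.8, 3.35, 0, 1],
    [0, -2.8, 3.35, 0, 1],
    [0, -2.8, 3.35, 0, 1],
  ],
  newtons=30,
)

```text
time_s: 7.73
position: [0.5888, 0.0801, 0.0908]
tool_rot: [[-0.976, 0.217, 0.002], [0.217, 0.976, 0.001], [-0.002, 0.001, -1.0]]
wrist_force: [-0.6, 0.7, 7.2]
finger_gap: 0.0077
finger_force: 29.4
```

```bash
python3 -c "
import numpy as np
for t in np.r_[np.arange(.1,1.72,.1),1.72]:
  print(round(t,2),round((122*np.cos(t)-39*np.sin(t)-122)/25,2),round(-(122*np.sin(t)+39*np.cos(t)-39)/25,2))"
```

```text
0.1 -0.18 -0.48
0.2 -0.41 -0.94
0.3 -0.68 -1.37
0.4 -0.99 -1.78
0.5 -1.35 -2.15
0.6 -1.73 -2.48
0.7 -2.15 -2.78
0.8 -2.6 -3.03
0.9 -3.07 -3.23
1.0 -3.56 -3.39
1.1 -4.06 -3.5
1.2 -4.57 -3.55
1.3 -5.08 -3.56
1.4 -5.59 -3.51
1.5 -6.09 -3.42
1.6 -6.58 -3.27
1.7 -7.06 -3.08
1.72 -7.15 -3.03
```

>>> move_arm(
  moves=[
    [0, -0.18, -0.48, 0, 1],
    [0, -0.41, -0.94, 0, 1],
    [0, -0.68, -1.37, 0, 1],
    [0, -0.99, -1.78, 0, 1],
    [0, -1.35, -2.15, 0, 1],
    [0, -1.73, -2.48, 0, 1],
    [0, -2.15, -2.78, 0, 1],
    [0, -2.6, -3.03, 0, 1],
    [0, -3.07, -3.23, 0, 1],
    [0, -3.56, -3.39, 0, 1],
  ],
)

```text
time_s: 8.57
position: [0.5682, -0.0083, 0.1747]
tool_rot: [[-0.976, 0.218, -0.0], [0.218, 0.976, -0.0], [0.0, -0.0, -1.0]]
wrist_force: [-0.4, 0.4, -0.3]
finger_gap: 0.0001
finger_force: 0.0
```

The bar slipped out. I'll check where the flap is.

```bash
python3 - <<'E'
from h import *
a=manip.read_camera('scene')[...,::-1];w=manip.read_camera('wrist')[...,::-1]
ca=cv2.resize(a[95:205,150:260],None,fx=4,fy=4,interpolation=cv2.INTER_CUBIC)
cv2.imwrite('pics/c5.png',np.hstack([ca,cv2.resize(w,None,fx=.68,fy=.68)[:440][:,:348] if 0 else np.vstack([cv2.resize(w,(348,261)),np.zeros((179,348,3),np.uint8)])]))
o=manip.observe();print(o['position'],proj('scene',[o['position']]))
E
```

```text
[ 0.56824622 -0.00970033  0.17485951] [[209.32297096 140.0678095 ]]
```

View pics/c5.png

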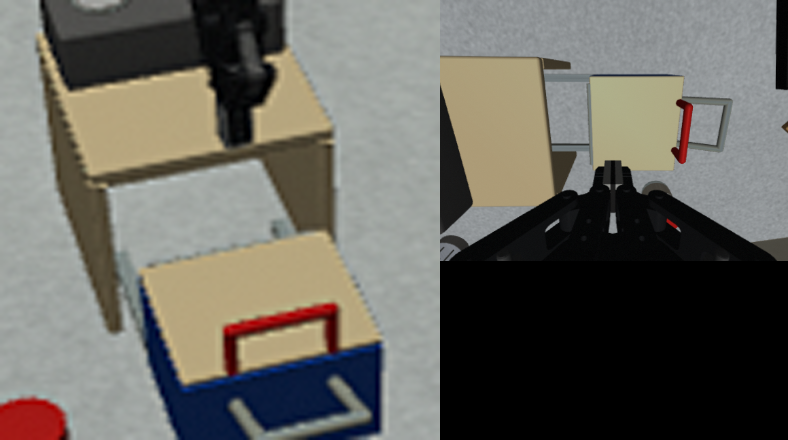

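The fingers had caught only the bar's upper edge: the real tips sit about 36 mm above the reported TCP (scene tip at row 130, predicted 140). The drawer is still out and the flap is shut, so I'll re-grip deeper.

>>> move_arm(
  moves=[
    [0, 1.2, 0, 0, 0],
    [0, 2.4, 0, 0, 0],
    [0, 3.56, 0, 0, 0],
    [0, 3.56, 0, 0, 0],
    [0, 3.56, 1, 0, 0],
    [0, 3.56, 2, 0, 0],
    [0, 3.56, 3, 0, 0],
    [0, 3.56, 4.05, 0, 0],
    [0, 3.56, 4.05, 0, 0],
    [0, 3.56, 4.05, 0, 1],
    [0, 3.56, 4.05, 0, 1],
    [0, 3.56, 4.05, 0, 1],
    [0, 3.56, 4.05, 0, 1],
    [0, 3.56, 4.05, 0, 1],
    [0, 3.56, 4.05, 0, 1],
  ],
  newtons=30,
)

```text
time_s: 9.92
position: [0.5887, 0.0797, 0.0744]
tool_rot: [[-0.976, 0.218, 0.002], [0.218, 0.976, 0.0], [-0.002, 0.001, -1.0]]
wrist_force: [-1.4, -2.3, 7.8]
finger_gap: 0.0088
finger_force: 29.9
```

>>> move_arm(
  moves=[
    [0, -0.08, -0.24, 0, 1],
    [0, -0.18, -0.48, 0, 1],
    [0, -0.29, -0.71, 0, 1],
    [0, -0.41, -0.94, 0, 1],
    [0, -0.41, -0.94, 0, 1],
  ],
)

```text
time_s: 10.33
position: [0.5864, 0.0701, 0.0982]
tool_rot: [[-0.976, 0.218, 0.002], [0.218, 0.976, 0.001], [-0.002, 0.002, -1.0]]
wrist_force: [4.9, 2.5, -0.0]
finger_gap: 0.0084
finger_force: 29.3
```

>>> move_arm(
  moves=[
    [0, -0.27, -0.43, 0, 1],
    [0, -0.58, -0.84, 0, 1],
    [0, -0.94, -1.21, 0, 1],
    [0, -1.32, -1.54, 0, 1],
    [0, -1.74, -1.84, 0, 1],
    [0, -2.19, -2.09, 0, 1],
  ],
)

```text
time_s: 10.83
position: [0.5741, 0.0175, 0.1499]
tool_rot: [[-0.976, 0.216, 0.001], [0.216, 0.976, 0.002], [-0.001, 0.002, -1.0]]
wrist_force: [2.0, 4.9, 4.8]
finger_gap: 0.0088
finger_force: 29.2
```

>>> move_arm(
  moves=[
    [0, -0.47, -0.2, 0, 1],
    [0, -0.96, -0.36, 0, 1],
    [0, -1.46, -0.47, 0, 1],
    [0, -1.97, -0.52, 0, 1],
    [0, -2.48, -0.53, 0, 1],
    [0, -2.99, -0.48, 0, 1],
    [0, -3.49, -0.39, 0, 1],
    [0, -3.98, -0.24, 0, 1],
    [0, -4.46, -0.05, 0, 1],
    [0, -4.55, 0, 0, 1],
    [0, -4.55, 0, 0, 1],
  ],
)

```text
time_s: 11.75
position: [0.5485, -0.0968, 0.1495]
tool_rot: [[-0.976, 0.22, 0.0], [0.22, 0.976, -0.001], [-0.0, -0.001, -1.0]]
wrist_force: [-5.0, -5.0, 14.9]
finger_gap: 0.0086
finger_force: 33.4
```

>>> move_arm(
  moves=[
    [0, 0, 0, 0, 0.45],
    [0, 0, 0, 0, 0.45],
    [0, 0, 0, 0, 0.45],
    [0, 0, -0.5, 0, 0.45],
    [0, 0, -1.0, 0, 0.45],
    [0, 0, -2, 0, 0.45],
    [0, 0, -3, 0, 0.45],
    [0, 0, -4, 0, 0.45],
    [0, 0, -4, 0, 0.45],
  ],
)

```text
time_s: 12.5
position: [0.5507, -0.0947, 0.2531]
tool_rot: [[-0.976, 0.217, 0.006], [0.217, 0.976, -0.0], [-0.005, 0.001, -1.0]]
wrist_force: [0.2, 0.4, 0.2]
finger_gap: 0.0234
finger_force: 0.0
```

```bash
python3 - <<'E'
from h import *
a=manip.read_camera('scene')[...,::-1];w=manip.read_camera('wrist')[...,::-1]
cv2.imwrite('pics/s6.png',a);cv2.imwrite('pics/w6.png',w)
ca=cv2.resize(a[95:205,150:260],None,fx=4,fy=4,interpolation=cv2.INTER_CUBIC)
cv2.imwrite('pics/c6.png',np.hstack([ca,np.vstack([cv2.resize(w,(348,261)),np.zeros((179,348,3),np.uint8)])]))
units()
E
```

```text
pose [ 0.5493 -0.0942  0.2492] turn 0.0 gap 0.0231 F [-0.4  0.6 -1. ]
```

View pics/c6.png

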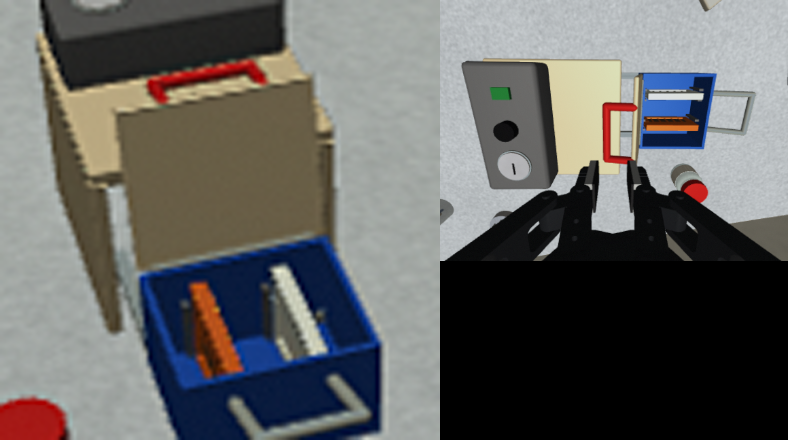

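Flap stands open. The orange filter is on the +y side, scene (200,166)-(208,189), and the white one is beside it at (220,162).

```bash
python3 - <<'E'
from h import *
g=np.array([.5735,.0227,.078])+.03*V;print('pred',g)
for n in('scene','wrist'):
    im=cv2.imread(f'pics/{n[0]}6.png');h=cv2.cvtColor(im,cv2.COLOR_BGR2HSV)
    for lo in(120,190):
        k=cv2.inRange(h,(5,150,lo),(18,255,255));c=max(cv2.findContours(k,0,2)[0],key=cv2.contourArea)
        r=cv2.boxPoints(cv2.minAreaRect(c));q=onz(n,r,.078);print(n,lo,cv2.contourArea(c),r.round(1).tolist(),q[:,:2].round(4).tolist(),q.mean(0).round(4))
    print('pred px',proj(n,[g-.05*U,g+.05*U]).round(1).tolist())
units([g[0],g[1],.25],[g[0],g[1],.02],ydir=V)
print(manip.observe()['q'])
E
```

```text
pred [0.60276604 0.01610461 0.078     ]
scene 120 75.0 [[196.89999389648438, 166.5], [200.89999389648438, 164.8000030517578], [210.0, 186.60000610351562], [205.89999389648438, 188.3000030517578]] [[0.6002, -0.0343], [0.587, -0.0349], [0.6085, 0.0589], [0.621, 0.0591]] [0.6041 0.0122 0.078 ]
scene 190 0.0 [[208.0, 184.0], [208.0, 184.0], [208.0, 184.0], [208.0, 184.0]] [[0.6082, 0.0469], [0.6082, 0.0469], [0.6082, 0.0469], [0.6082, 0.0469]] [0.6082 0.0469 0.078 ]
pred px [[199.8, 165.8], [209.3, 188.6]]
wrist 120 546.0 [[303.0, 184.0], [380.0, 184.0], [380.0, 192.0], [303.0, 192.0]] [[0.5833, -0.0375], [0.605, 0.0595], [0.6159, 0.0586], [0.5941, -0.0393]] [0.5996 0.0103 0.078 ]
wrist 190 462.5 [[304.0, 185.0], [379.0, 185.0], [379.0, 192.0], [304.0, 192.0]] [[0.5849, -0.0364], [0.606, 0.0581], [0.6156, 0.0574], [0.5944, -0.038]] [0.6002 0.0103 0.078 ]
pred px [[307.7, 189.3], [384.7, 189.5]]
pose [ 0.5493 -0.0942  0.2492] turn -17.97 gap 0.0231 F [-0.4  0.6 -1. ]
[-1.13, 4.77, -0.03]
[-1.12, 4.77, 9.17]
[-0.27147686  0.2651545   0.46794595  1.73507826 -0.12917676  1.17055142
  1.58489236]
```

>>> move_arm(
  moves=[
    [-0.3, 1, 0, -1.4, 0.3],
    [-0.6, 2, 0, -2.8, 0.3],
    [-0.9, 3, 0, -4.2, 0.3],
    [-1.1, 4, 0, -5.6, 0.3],
    [-1.1, 4.9, 0, -7, 0.3],
    [-1.1, 4.9, 0, -8.4, 0.3],
    [-1.1, 4.9, 0, -9.8, 0.3],
    [-1.1, 4.9, 0, -11.2, 0.3],
    [-1.1, 4.9, 0, -12.6, 0.3],
    [-1.1, 4.9, 0, -14, 0.3],
    [-1.1, 4.9, 0, -15.4, 0.3],
    [-1.1, 4.9, 0, -16.8, 0.3],
    [-1.1, 4.9, 0, -18, 0.3],
    [-1.1, 4.9, 0, -18, 0.3],
    [-1.1, 4.9, 0, -18, 0.3],
    [-1.1, 4.9, 0, -18, 0.3],
  ],
)

```text
time_s: 13.93
position: [0.6021, 0.0183, 0.2477]
tool_rot: [[-0.22, -0.975, -0.002], [-0.975, 0.22, 0.001], [-0.0, 0.002, -1.0]]
wrist_force: [-0.6, -1.5, -0.0]
finger_gap: 0.0297
finger_force: 0.0
```

```bash
python3 - <<'E'
from h import *
c=manip.calibration('wrist');im=manip.read_camera('wrist')[...,::-1];cv2.imwrite('pics/w7.png',im)
h=cv2.cvtColor(im,cv2.COLOR_BGR2HSV);n='wrist'
k=cv2.inRange(h,(5,150,120),(18,255,255))
for ct in cv2.findContours(k,0,2)[0]:
    if cv2.contourArea(ct)>60:
        r=cv2.boxPoints(cv2.minAreaRect(ct));q=onz(n,r,.078,c);print(r.round(1).tolist(),q[:,:2].round(4).tolist(),q.mean(0).round(4))
units([.603,.0193,.019],ydir=V)
E
```

```text
[[249.0, 123.0], [257.0, 123.0], [257.0, 200.0], [249.0, 200.0]] [[0.5949, -0.0384], [0.5855, -0.0362], [0.6069, 0.0599], [0.6172, 0.0576]] [0.6011 0.0107 0.078 ]
pose [0.6022 0.0183 0.2479] turn -0.0 gap 0.03 F [-0.3  0.4 -0.7]
[-0.05, -0.03, 9.15]
```

View pics/w7.png

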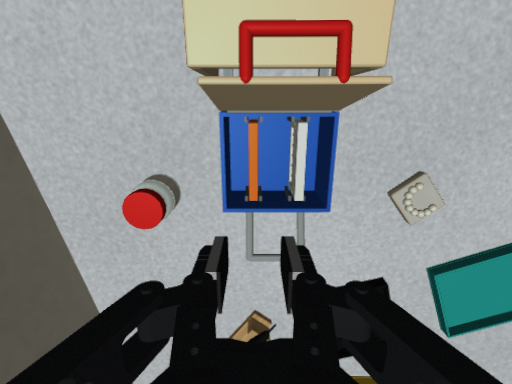

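The orange filter (253, 123–200) is centred between the fingers, so I'll descend.

>>> move_arm(
  moves=[
    [0, 0, 1.5, 0, 0.3],
    [0, 0, 3, 0, 0.3],
    [0, 0, 4.5, 0, 0.3],
    [0, 0, 6, 0, 0.3],
    [0, 0, 7, 0, 0.3],
    [0, 0, 7.6, 0, 0.3],
    [0, 0, 8.2, 0, 0.3],
    [0, 0, 8.7, 0, 0.3],
    [0, 0, 9.15, 0, 0.3],
    [0, 0, 9.15, 0, 0.3],
  ],
)

```text
time_s: 14.82
position: [0.6013, 0.019, 0.0178]
tool_rot: [[-0.218, -0.976, -0.003], [-0.976, 0.218, -0.001], [0.002, 0.002, -1.0]]
wrist_force: [-1.0, 0.6, -1.2]
finger_gap: 0.0301
finger_force: 0.0
```

>>> move_arm(
  moves=[
    [0, 0, 0, 0, 1],
    [0, 0, 0, 0, 1],
    [0, 0, 0, 0, 1],
    [0, 0, 0, 0, 1],
    [0, 0, 0, 0, 1],
    [0, 0, 0, 0, 1],
  ],
  newtons=40,
)

```text
time_s: 15.32
position: [0.6029, 0.019, 0.0205]
tool_rot: [[-0.218, -0.976, 0.001], [-0.976, 0.218, -0.0], [-0.0, -0.001, -1.0]]
wrist_force: [-0.3, 0.0, 3.8]
finger_gap: 0.0113
finger_force: 43.4
```

Gripped (gap 11.3 mm). Now lift it 150 mm.

>>> move_arm(
  moves=[
    [0, 0, -0.3, 0, 1],
    [0, 0, -0.7, 0, 1],
    [0, 0, -1.2, 0, 1],
    [0, 0, -1.8, 0, 1],
    [0, 0, -2.4, 0, 1],
    [0, 0, -3, 0, 1],
    [0, 0, -3.6, 0, 1],
    [0, 0, -4.2, 0, 1],
    [0, 0, -4.8, 0, 1],
    [0, 0, -5.4, 0, 1],
    [0, 0, -5.8, 0, 1],
    [0, 0, -5.8, 0, 1],
    [0, 0, -5.8, 0, 1],
    [0, 0, -5.8, 0, 1],
  ],
)

```text
time_s: 16.48
position: [0.6021, 0.019, 0.1644]
tool_rot: [[-0.217, -0.976, -0.001], [-0.976, 0.217, -0.0], [0.0, 0.001, -1.0]]
wrist_force: [-0.6, 0.1, -0.8]
finger_gap: 0.0107
finger_force: 42.6
```

```bash
python3 - <<'E'
from h import *
a=manip.read_camera('scene')[...,::-1];h=cv2.cvtColor(a,cv2.COLOR_BGR2HSV)
cv2.imwrite('pics/c8.png',cv2.resize(a[60:210,140:270],None,fx=4,fy=4,interpolation=cv2.INTER_CUBIC))
units([.5088-.008*U[0],.350+.008,.166])
E
```

```text
pose [0.602  0.019  0.1641] turn 0.0 gap 0.0113 F [ 0.5  0.5 -1.9]
[-12.41, 6.66, -0.07]
```

View pics/c8.png

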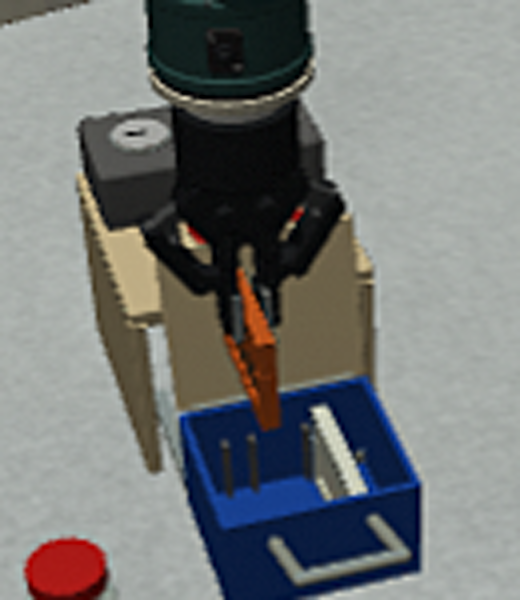

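The filter is out, upright and gripped. The white one stays in its slot. Moving over the black tray.

>>> move_arm(
  moves=[
    [-0.6, 0.3, 0, 0, 1],
    [-1.4, 0.8, 0, 0, 1],
    [-2.3, 1.2, 0, 0, 1],
    [-3.2, 1.7, 0, 0, 1],
    [-4.1, 2.2, 0, 0, 1],
    [-5, 2.7, 0, 0, 1],
    [-5.9, 3.2, 0, 0, 1],
    [-6.8, 3.6, 0, 0, 1],
    [-7.7, 4.1, 0, 0, 1],
    [-8.6, 4.6, 0, 0, 1],
    [-9.5, 5.1, 0, 0, 1],
    [-10.4, 5.6, 0, 0, 1],
    [-11.2, 6, 0, 0, 1],
    [-11.9, 6.4, 0, 0, 1],
    [-12.4, 6.6, 0, 0, 1],
    [-12.4, 6.6, 0, 0, 1],
    [-12.4, 6.6, 0, 0, 1],
    [-12.4, 6.6, 0, 0, 1],
    [-12.4, 6.6, 0, 0, 1],
    [-12.4, 6.6, 0, 0, 1],
  ],
)

```text
time_s: 18.2
position: [0.5093, 0.3565, 0.1649]
tool_rot: [[-0.219, -0.976, 0.0], [-0.976, 0.219, -0.0], [0.0, -0.0, -1.0]]
wrist_force: [-0.7, 0.3, -1.2]
finger_gap: 0.0111
finger_force: 42.6
```

```bash
python3 - <<'E'
from h import *
a=manip.read_camera('scene')[...,::-1]
cv2.imwrite('pics/s9.png',a)
h=cv2.cvtColor(a,cv2.COLOR_BGR2HSV);k=cv2.inRange(h,(5,150,80),(18,255,255));c=max(cv2.findContours(k,0,2)[0],key=cv2.contourArea)
print(cv2.boundingRect(c));o=manip.observe();print(o['position'],o['finger_gap'],o['finger_force'])
b=np.array([.5088,.350,.152]);print(proj('scene',[b-.05*U,b+.05*U,b+[0,0,.07]-.05*U,b+[0,0,.07]+.05*U]))
E
```

```text
(297, 199, 24, 38)
[0.50930289 0.35669894 0.16499144] 0.011245402372017689 42.631977796554565
[[298.12387456 206.40160075]
 [315.8900218  236.36740875]
 [300.56456449 184.76227578]
 [319.33694396 214.703306  ]]
```

View pics/s9.png

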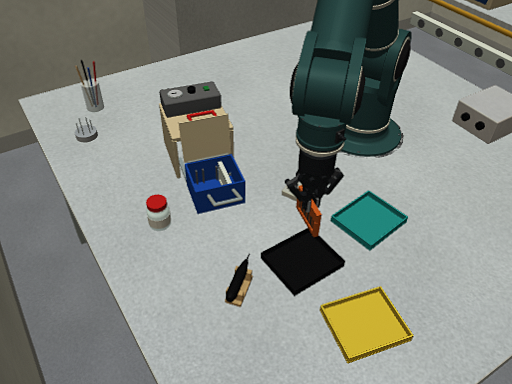

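The filter (297–321, 199–237) matches its predicted pixels over the tray centre, 15 cm up. The drawer is out, the flap open, and the bystanders are where they were.

```bash
python3 -c "
from station import manip
print(manip.hand_in())"
```

```text
the job is handed in; nothing more can be done
None
```

The job is handed in, with no verdict shown: the used filter is held upright about 15 cm above the bench over the middle of the black tray, the drawer is out, the flap stays open, and the clean filter is still in its slot.

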